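# Seat the blow-off tube in its push-fit collet

## Task

Take the blow-off tube (the taller piece, with the tapered foot) out of its rack, stand it foot down in the push-fit collet on the air block and push it straight down through the stiff seal until you feel it bottom hard, without ramming it. Then let go of it and swing the block's lever right over to turn the air on. Leave the other things on the bench where they are.

Things in the scene. Friction and masses are not known exactly. Their poses are not given: they have to be found in the camera images.
- tube: Blow-off tube: straight round aluminium tube, 16 mm diameter, 150 mm long, about 50 g, standing upright in one of the rack's two holes (either one). Origin: centre of its foot (the lower end), z axis up along the tube. The lowest 6 mm taper down to 11 mm diameter at the foot; the parallel 16 mm part runs from 6 to 132 mm above the foot, then a brass nozzle narrows to 7 mm at the top.
- rack: White plastic rack fixed to the bench, 60 mm (x) by 140 mm (y) by 35 mm high, origin at the centre of its underside. Two blind holes, 17.5 mm diameter and 22 mm deep, at y = -35 and +35 mm; the foot of a piece standing in it is 13 mm above the bench.
- block: Air block fixed to the bench: aluminium bar 75 mm (x) by 210 mm (y) by 30 mm high, origin at the centre of its underside. On it stand the push-fit collet at y = -55 mm and the shut-off lever at y = +60 mm. Pushing the tube into the collet with more than 30 N damages it.
- mouth (a point): Centre of the collet's mouth, 97 mm above the bench. Upright brass socket, 31 mm outside, 17.5 mm bore. From 14 mm below the mouth a sprung seal: 6 to 18 N to get the taper through, then 4 to 9 N of drag. A spring valve (poppet, 0 to 5 mm) adds 2 N over the last 5 mm. The foot bottoms 36 to 76 mm below the mouth: the depth stop's setting varies, is hidden, and is felt as a sharp rise in force.
- lever (a joint): Shut-off lever, in rad: about 0 (shut, leaning to the block's -x side) to 1.0 (fully over to the block's +x side, open). It turns about the block's y axis at 52 mm above the bench, stays where it is left and needs about 1 N at its knob.
- lever_tip (a point): Centre of the lever's round knob, 26 mm diameter, 80 mm from its pivot on a 10 mm steel rod; 122 mm above the bench at both ends of its travel.
- plug: Bystander: aluminium blanking plug in the rack's other hole, 66 mm long, 15 mm shank, 32 mm head on top; origin at its foot.
- jar: Bystander: small clear jar, 48 mm diameter, 55 mm high; origin under its centre.
- glue: Bystander: white bottle, 40 mm diameter, 110 mm high; origin under its centre.
- brush: Bystander: flat brush lying along its own x, 170 mm long, 42 mm wide.
- driver: Bystander: screwdriver lying along its own x, 170 mm long.
- tweezers: Bystander: steel tweezers lying along their own x, 130 mm long.
- shell: Bystander: round lamp housing, 190 mm across, 85 mm high; origin under its centre.

How it is judged:
On the way, in this order (a step that is already met when the one before it is completed fails the run):
1. the tube is lifted out of the rack (height (world z) of tube above 0.06 m), for 0.1 s.
2. the tube stands upright in the collet, pushed past the seal onto the hard stop (value of joint poppet above 0.004 m and horizontal distance between tube and mouth below 0.003 m and z of tube in the frame of mouth below -0.034 m and angle between the z axis of tube and the z axis of block, either way round below 0.08 rad), for 0.2 s.
3. the lever is swung right over (value of joint lever above 0.85 rad), for 0.1 s.
At the end, for the whole second after the job is handed in: The tube stands upright (within 0.08 rad) and centred (within 3 mm) in the collet, at rest, its foot more than 34 mm below the mouth and the valve (poppet) under it pushed down at least 3 of its 5 mm; the lever stands beyond 0.85 of its 1.0 rad (value of joint poppet above 0.003 m and horizontal distance between tube and mouth below 0.003 m and z of tube in the frame of mouth below -0.034 m and angle between the z axis of tube and the z axis of block, either way round below 0.08 rad and value of joint lever above 0.85 rad and linear speed of tube below 0.02 m/s); the robot touches nothing.
It fails at once if the tube is rammed: more than 34 N between the tube and the collet's stop and walls, over and above the seal's drag (contact force between tube and block above 34 N).
It fails at once if a bystander is moved by more than 30 mm (distance of any of plug, jar, glue, brush, driver, tweezers, shell from where it was at the start of the episode above 0.03 m).
It also fails if it takes over 64 s, if anything falls off the work surface, if the arm or the gripper's body presses on something with over 40 N, if the wrist force passes 120 N, or if a joint passes its speed limit or range.

## Robot

A 7-joint arm with a two-finger parallel gripper is mounted at the origin on the work surface. World frame = base frame: x ahead of the robot, y to its left, z up, the work surface at z = 0. Lengths are in m, angles in rad, forces in N, time in s.
With the tool pointing down it reaches from about 0.4 to 0.85 m from the base axis. Payload 10.4 kg.
Tool frame: the origin (TCP) lies between the finger pads; the fingertips stand 22 mm ahead of it and the grasp point (between the pads) lies 3 mm ahead of it (r.nose_length is the distance from the TCP to the fingertips, in m); z points along the fingers, y is the line along which they close (so a half turn about z gives the same grasp; the last joint's range is limited). The gripper opens to 87 mm and grips with 3 to 60 N. Pads are 19 mm wide; open, the fingers measure 117 mm over their backs; the gripper's body (75 mm by 190 mm) begins 51 mm behind the grasp point.
Start: joints at [1.225, 0.332, -0.065, 1.46, 0.022, 1.35, -0.088], TCP at [0.198, -0.593, 0.212] pointing down, gripper open.
Joint ranges: [-2.6, 2.6], [-0.5, 2.12], [-1.47, 1.34], [0.16, 2.42], [-1.27, 4.41], [0.06, 2.06], [-2.6, 2.6]. Speed limits (rad/s): [2.22, 2.22, 2.79, 2.79, 3.14, 3.14, 3.14].

## Interface

Orientations are given as a unit quaternion [x, y, z, w].
In Python, from bench import readout, cams, r gives the robot as it stands. The module is installed in compiled form; this text tells all that it offers.
- The arm moves only by the tool step_arm, never from a script. Its argument "deltas" is a list that holds one entry, the list of rows, each a list of 7 numbers: the turn, a rotation vector about the tool's x, y, z in rad, then the shift along the tool's x, y, z in m, then the opening in per cent of the stroke, from 0 (shut) to 100 (fully open). A call has 1 to 20 rows; each row is the pose to reach, as a shift and turn from the pose commanded when the call began, along the tool's axes at that moment; what a row does not reach only later rows make up. A row lasts 1/8 s, in which the tool goes at most 62.5 mm and 10.7 degrees, less where a joint would pass 70% of its speed; a pose out of reach is approached as far as the arm can. A call with a gripper value outside its range is refused whole. The fingers move at their own pace and stop on an object; "squeeze" is the grip in N (left out, the last holds). Time passes only in rows, so rows that repeat a pose let the fingers close. It gives the time, the measured TCP pose, the force, the opening and the grip force at its end, in the units of the state.
- readout.read_state(): the state, without advancing time (a new reading comes with each control period).
- cams.camera(name): name is "scene" or "top" or "wrist"; returns a dict with "img" (480x640x3 uint8, red, green, blue), "fx", "fy", "cx", "cy" (pixels), "origin" and "rotation" of the camera in the world; the wrist camera has in their place "T_tool_cam" (4x4, takes a point from camera to tool coordinates, whose origin is the TCP and whose axes are the flange's). Camera axes: x right, y up, looking along -z (the intrinsics and any distortion apply to the point x, -y, -z); pixel columns grow to the right and rows downward; lengths in m; the calibration is good to about 2 mm. The wrist camera is an equidistant fisheye: a pixel r from the principal point sees the ray r / f radians off the axis. A picture is of the moment at which its call begins: read the wrist's pose just before it. There is no depth.
- r.close_job(): hands the job in; it is judged then, once.
The state is a dict: "time": time; "joint_positions": joint angles; "joint_vel": joint speeds; "joint_torque": joint torques, N m; "ee_pos": TCP position; "eef_rot": TCP orientation; "ft_force": force on the tool from outside, world axes, zero at the start; "torque": the same for the moment, N m; "width": finger opening in m; "grip_force": force on a finger pad.
Only numpy, scipy, OpenCV 4.12 (cv2) and the standard library are available. Lean on these libraries where they do the work, as an engineer would, in place of code of your own. Each camera call takes 0.05 s, during which the arm holds its last target. There are 200 camera calls.

## Working session

There is one attempt and no reset: what is moved stays moved. The work goes in short steps, Python scripts to look and compute and a tool call to move; the robot and the scene stay as the last step left them, time stands still between calls to the robot, and variables do not carry over. Pictures are saved under pics/ and viewed, at most 10 in all, crops included, and the job is handed in when it is done.

Besides the shell and the picture viewer there is one more tool, called after "Request:" by a JSON object that holds its "method" and its "body", one argument or row to a line. step_arm: Moves the arm, as the interface text tells. Its arguments: {"type":"object","properties":{"deltas":{"type":"array"},"squeeze":{"type":"number"}},"required":["deltas"]}

```bash
mkdir -p pics; cat > h.py <<'E'
import numpy as np, cv2
from scipy.spatial.transform import Rotation as R
from bench import readout, cams, r
def ray(c,u,v):
    d=np.array([(u-c["cx"])/c["fx"],-(v-c["cy"])/c["fy"],-1.0])
    return np.array(c["origin"]),np.array(c["rotation"])@(d/np.linalg.norm(d))
def onz(c,u,v,z):
    o,d=ray(c,u,v); return o+d*(z-o[2])/d[2]
def cross(c1,p1,c2,p2):
    o1,d1=ray(c1,*p1);o2,d2=ray(c2,*p2)
    s=np.linalg.lstsq(np.c_[d1,-d2],o2-o1,rcond=None)[0]
    a,b=o1+s[0]*d1,o2+s[1]*d2; return (a+b)/2,np.linalg.norm(a-b)
E
python3 - <<'E'
from h import *
s=readout.read_state();print(s["time"],s["ee_pos"],s["eef_rot"],s["ft_force"])
for n in("scene","top"):
    c=cams.camera(n);cv2.imwrite(f"pics/{n}0.png",cv2.cvtColor(c["img"],cv2.COLOR_RGB2BGR))
    print(n,{k:(np.round(v,3).tolist()) for k,v in c.items() if k!="img"})
E
```

```text
0.0 [ 0.19812577 -0.59233592  0.2110793 ] [ 9.87001514e-01  1.60709405e-01 -1.42649592e-04 -6.91106064e-04] [-0.26553654 -0.1682295   0.62422216]
scene {'fx': 497.393, 'fy': 497.393, 'cx': 324.238, 'cy': 234.734, 'origin': [1.287, -0.04, 0.666], 'rotation': [0.337, 0.296, 0.597, 0.665]}
top {'fx': 472.785, 'fy': 472.785, 'cx': 324.808, 'cy': 238.643, 'origin': [0.433, 0.047, 0.928], 'rotation': [-0.057, 0.05, 0.71, -0.7]}
```

View pics/scene0.png

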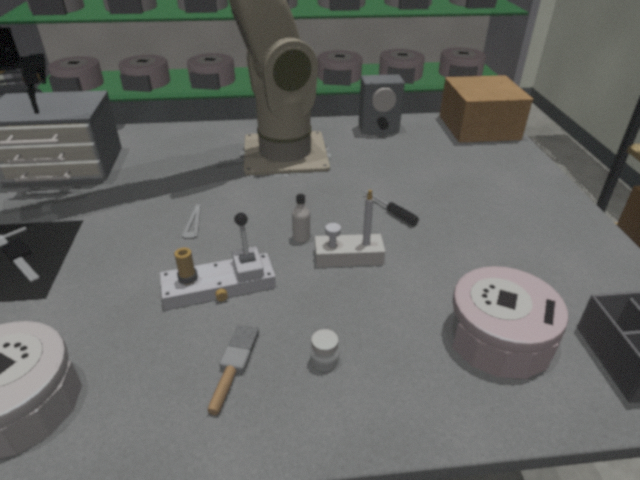

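View pics/top0.png

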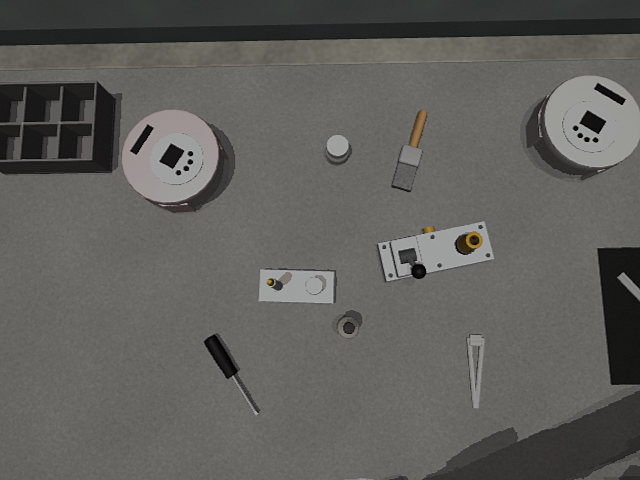

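The top view shows the rack near (297,286) with the tube nozzle at (270,282) and the plug at (315,286). The block is at about (436,251), with its collet mouth at (474,240) and its knob at (418,271). The scene view shows the nozzle at (370,194), the collet at (183,254) and the knob at (241,218). The glue bottle (347,325) stands close to the rack.

```bash
sed -i 's/np.array(c\["rotation"\])@/R.from_quat(c["rotation"]).as_matrix()@/' h.py
python3 - <<'E'
from h import *
t=cv2.cvtColor(cv2.imread("pics/top0.png"),cv2.COLOR_BGR2RGB)
s=cv2.cvtColor(cv2.imread("pics/scene0.png"),cv2.COLOR_BGR2RGB)
ct=cams.camera("top");cs=cams.camera("scene")
print(np.round(R.from_quat(ct["rotation"]).as_matrix(),3).tolist())
def blobs(img,m,box,amin=8):
    k=np.zeros_like(m);x0,y0,x1,y1=box;k[y0:y1,x0:x1]=m[y0:y1,x0:x1]
    cn,_=cv2.findContours(k,cv2.RETR_EXTERNAL,cv2.CHAIN_APPROX_NONE)
    return [c for c in cn if cv2.contourArea(c)>=amin]
def orange(i):
    h=cv2.cvtColor(i,cv2.COLOR_RGB2HSV);return cv2.inRange(h,(10,110,60),(30,255,255))
def white(i,th=150): return cv2.inRange(i,(th,th,th),(255,255,255))
def black(i): return cv2.inRange(i,(0,0,0),(45,45,45))
for nm,img,m,box in[("top tube",t,orange(t),(255,270,290,295)),("top mouth",t,orange(t),(450,225,490,260)),("top knob",t,black(t),(408,260,430,282)),
  ("sc tube",s,orange(s),(355,180,385,205)),("sc mouth",s,orange(s),(165,240,205,285)),("sc knob",s,black(s),(230,208,252,228)),
  ("top rack",t,white(t,140),(250,260,345,310)),("top block",t,white(t,140),(370,210,505,290))]:
    for c in blobs(img,m,box):
        x,y,w,h=cv2.boundingRect(c);rr=cv2.minAreaRect(c)
        print(nm,(x,y,w,h),cv2.contourArea(c),np.round(rr[0],1),np.round(rr[1],1),round(rr[2],1))
        z={"top rack":.035,"top block":.030}.get(nm)
        if z: print(np.round([onz(ct,*p,z)[:2] for p in cv2.boxPoints(rr)],4).tolist(), np.round(onz(ct,*rr[0],z),4))
def crop(i,b,f): x0,y0,x1,y1=b; return cv2.resize(i[y0:y1,x0:x1],None,fx=f,fy=f,interpolation=cv2.INTER_NEAREST)
a=crop(t,(250,260,350,310),8);b=crop(t,(370,215,500,285),6)
cv2.imwrite("pics/c1.png",cv2.cvtColor(np.vstack([cv2.resize(b,(780,420)),cv2.resize(crop(s,(160,200,290,225),6),(780,150))]),cv2.COLOR_RGB2BGR))
for n,p,q in[]:pass
E
```

```text
[[-0.014, 0.988, -0.151], [-1.0, -0.015, -0.009], [-0.011, 0.151, 0.988]]
top tube (267, 279, 5, 7) 14.5 [269.3 281.8] [4.2 4.9] 45.0
top mouth (465, 232, 18, 17) 202.0 [473.5 240. ] [16.6 15.8] 56.3
top knob (411, 264, 15, 15) 157.0 [418. 271.] [14. 14.] 90.0
sc mouth (176, 249, 14, 10) 91.0 [182.5 253.5] [ 9. 13.] 90.0
top rack (259, 269, 75, 34) 2207.0 [295.9 285.9] [73.6 31.5] 1.9
[[0.4541, 0.1814], [0.5134, 0.1799], [0.5067, 0.0405], [0.4476, 0.0435]] [0.4803 0.1112 0.035 ]
top block (378, 241, 22, 40) 348.5 [388.  260.6] [39.  12.9] 76.0
[[0.5599, -0.0445], [0.5655, -0.0686], [0.4927, -0.084], [0.4872, -0.0602]] [ 0.5261 -0.0643  0.03  ]
top block (391, 221, 103, 55) 3080.5 [442.  249.4] [38.7 97.2] 78.2
[[0.565, -0.0703], [0.6009, -0.2545], [0.5275, -0.2648], [0.4923, -0.0828]] [ 0.5462 -0.1679  0.03  ]
```

View pics/c1.png

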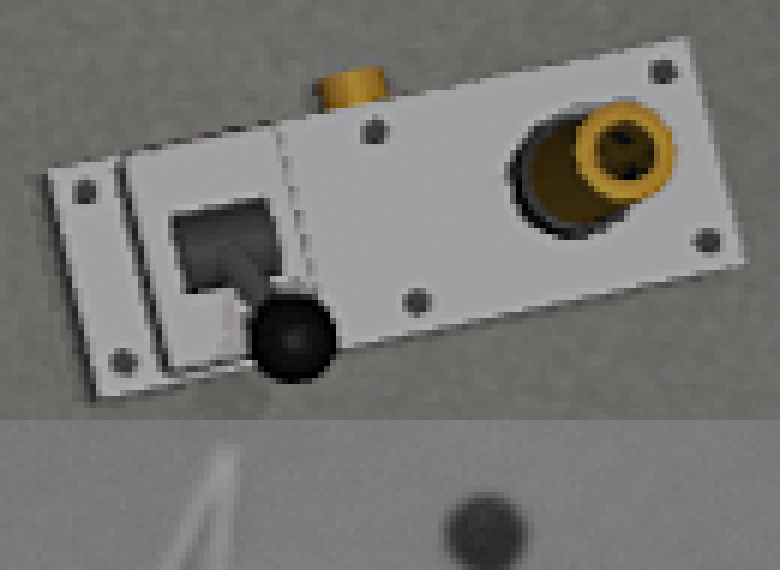

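The enlarged crop shows the ring of the collet mouth centred at about (473.8,240.1) in the top view. The knob is at (418,271) on the robot side of the block.

```bash
python3 - <<'E'
from h import *
ct=cams.camera("top");f=lambda p:np.array([p[0]/6+370-.5,p[1]/6+215-.5])
P=[onz(ct,*f(p),.03)[:2] for p in[(50,172),(97,400),(745,262),(685,38)]]
P=np.array(P);print("block",P.round(4).tolist(),P.mean(0).round(4))
y=(P[0]+P[1]-P[2]-P[3])/2;print(np.linalg.norm(y));yaw=np.arctan2(-y[0],y[1]);y/=np.linalg.norm(y);c=P.mean(0)
x=np.array([y[1],-y[0]])
print("yaw",yaw,"mouth from block",c-.055*y,"mouth ring",onz(ct,473.8,240.1,.097)[:2],"knob ray",onz(ct,418,271,.122)[:2])
pv=c+.06*y;a=np.arcsin((122-52)/80)
print("knob shut",pv-x*.08*np.cos(a),"open",pv+x*.08*np.cos(a))
Q=np.array([[0.4541,0.1814],[0.5134,0.1799],[0.5067,0.0405],[0.4476,0.0435]]);y=(Q[0]+Q[1]-Q[2]-Q[3])/2;yr=np.arctan2(-y[0],y[1]);y/=np.linalg.norm(y)
print("rack yaw",yr,"tube hole",Q.mean(0)+.035*y,"plug",Q.mean(0)-.035*y,"nozzle",onz(ct,269.8,282.2,.163))
s=readout.read_state();print(s["time"],R.from_quat(s["eef_rot"]).as_matrix().round(3).tolist(),s["ft_force"])
E
```

```text
block [[0.56, -0.046], [0.4871, -0.0586], [0.5278, -0.2651], [0.6003, -0.2508]] [ 0.5438 -0.1551]
0.20967152430961325
yaw 0.19430670730416635 mouth from block [ 0.554409   -0.20909094] mouth ring [ 0.5533874  -0.20897188] knob ray [ 0.49805052 -0.10330433]
knob shut [ 0.49420307 -0.10373324] open [ 0.57020508 -0.08877684]
rack yaw -0.047565969720915466 tube hole [0.48211418 0.14628541] plug [0.47878582 0.07636459] nozzle [0.48014115 0.1442244  0.163     ]
0.25 [[0.948, 0.317, -0.0], [0.317, -0.948, 0.001], [-0.0, -0.001, -1.0]] [0.34173549 0.01045072 0.29269988]
```

Request:
{"method": "step_arm", "body": {
  "deltas": [
    [[0, 0, -1.44, 0.458, -0.261, -0.09, 100], [0, 0, -1.44, 0.458, -0.261, -0.09, 100], [0, 0, -1.44, 0.458, -0.261, -0.09, 100], [0, 0, -1.44, 0.458, -0.261, -0.09, 100], [0, 0, -1.44, 0.458, -0.261, -0.09, 100], [0, 0, -1.44, 0.458, -0.261, -0.09, 100], [0, 0, -1.44, 0.458, -0.261, -0.09, 100], [0, 0, -1.44, 0.458, -0.261, -0.09, 100], [0, 0, -1.44, 0.458, -0.261, -0.09, 100], [0, 0, -1.44, 0.501, -0.609, -0.09, 100], [0, 0, -1.44, 0.501, -0.609, -0.09, 100], [0, 0, -1.44, 0.501, -0.609, -0.09, 100], [0, 0, -1.44, 0.501, -0.609, -0.09, 100], [0, 0, -1.44, 0.501, -0.609, -0.09, 100], [0, 0, -1.44, 0.501, -0.609, -0.09, 100], [0, 0, -1.44, 0.501, -0.609, -0.09, 100], [0, 0, -1.44, 0.501, -0.609, -0.09, 100], [0, 0, -1.44, 0.501, -0.609, -0.09, 100]]
  ]
}}

```text
time: 2.5
ee_pos: [0.4807, 0.1423, 0.3017]
eef_rot: [0.637, 0.771, -0.0, 0.0]
ft_force: [0.5, -0.2, -0.2]
width: 0.0867
grip_force: 0.0
```

```bash
cat >> h.py <<'E'
def wrist():
    s=readout.read_state();c=cams.camera("wrist");M=R.from_quat(s["eef_rot"]).as_matrix();T=np.array(c["T_tool_cam"])
    c["o"]=np.array(s["ee_pos"])+M@T[:3,3];c["M"]=M@T[:3,:3];return s,c
def wray(c,u,v):
    a,b=(u-c["cx"])/c["fx"],(v-c["cy"])/c["fy"];th=np.hypot(a,b)
    q=np.sin(th)/max(th,1e-9);return c["o"],c["M"]@np.array([a*q,-b*q,-np.cos(th)])
def wonz(c,u,v,z):
    o,d=wray(c,u,v);return o+d*(z-o[2])/d[2]
def wpix(c,p):
    v=c["M"].T@(np.array(p)-c["o"]);th=np.arctan2(np.hypot(v[0],v[1]),-v[2]);n=np.hypot(v[0],v[1])
    return c["cx"]+c["fx"]*th*v[0]/n,c["cy"]-c["fy"]*th*v[1]/n
def save(c,n): cv2.imwrite("pics/"+n,cv2.cvtColor(c["img"],cv2.COLOR_RGB2BGR))
E
python3 - <<'E'
from h import *
s,c=wrist();save(c,"w1.png")
print(s["time"],s["ee_pos"],R.from_quat(s["eef_rot"]).as_matrix().round(3).tolist(),np.round(s["joint_positions"],2))
print(np.round(c["T_tool_cam"],4).tolist(),c["fx"],c["cx"],c["cy"])
print(wpix(c,[.481,.145,.163]),wpix(c,[.481,.145,.035]))
E
```

```text
2.5 [0.48065947 0.14231391 0.30167874] [[-0.189, 0.982, -0.0], [0.982, 0.189, -0.0], [-0.0, -0.0, -1.0]] [ 0.39  0.08 -0.81  1.6   0.06  1.49 -0.23]
[[0.0022, 0.969, 0.2472, 0.0675], [1.0, -0.0019, -0.0015, -0.0001], [-0.001, 0.2472, -0.969, -0.1721], [0.0, 0.0, 0.0, 1.0]] 371.64829954431775 323.7820340968713 239.89421994859904
(np.float64(324.41600793402887), np.float64(223.54213316681862)) (np.float64(324.15785759429957), np.float64(201.58692199373237))
```

View pics/w1.png

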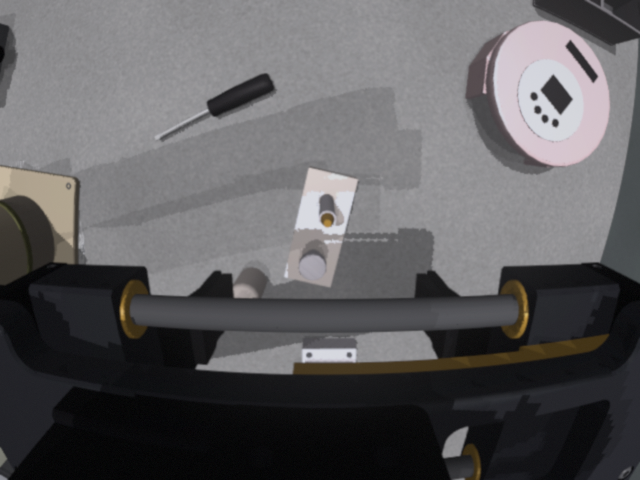

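The wrist view shows the nozzle at about (327,221) and the tube running up to its foot at about (326,200). The plug head is at (313,262). The tube lies close to where I predicted.

```bash
python3 - <<'E'
from h import *
s,c=wrist();h=cv2.cvtColor(c["img"],cv2.COLOR_RGB2HSV)
m=cv2.inRange(h,(8,110,60),(28,255,255));m[:205]=0;m[240:]=0;m[:,:310]=0;m[:,345:]=0
x,y,w,hh=cv2.boundingRect(m);print(x,y,w,hh,m[y:y+hh,x:x+w].tolist() if w*hh<200 else "")
print(cv2.cvtColor(c["img"],cv2.COLOR_RGB2GRAY)[204:232:2,316:340].tolist())
print(wonz(c,x+w/2-.5,y+hh/2-.5,.155), wpix(c,[.481,.145,.145]))
E
```

```text
322 214 11 13 [[0, 0, 0, 0, 0, 255, 255, 0, 0, 0, 0], [0, 0, 255, 255, 255, 255, 255, 255, 0, 0, 0], [0, 255, 255, 255, 255, 255, 255, 255, 255, 255, 0], [255, 255, 255, 255, 255, 255, 255, 255, 255, 255, 0], [255, 255, 255, 255, 255, 255, 255, 255, 255, 255, 255], [255, 255, 255, 255, 255, 255, 255, 255, 255, 255, 255], [255, 255, 255, 255, 255, 255, 255, 255, 255, 255, 0], [255, 255, 255, 255, 255, 255, 255, 255, 255, 255, 0], [0, 255, 255, 255, 255, 255, 255, 255, 255, 255, 0], [0, 255, 255, 255, 255, 255, 255, 255, 255, 255, 0], [0, 0, 255, 255, 255, 255, 255, 255, 255, 0, 0], [0, 0, 0, 255, 255, 255, 255, 255, 255, 0, 0], [0, 0, 0, 0, 0, 255, 255, 0, 0, 0, 0]]
[[213, 209, 196, 157, 111, 96, 97, 98, 99, 98, 98, 96, 96, 92, 89, 87, 87, 101, 137, 180, 207, 217, 218, 218], [215, 212, 201, 166, 116, 97, 97, 98, 98, 98, 97, 96, 95, 92, 89, 87, 85, 94, 120, 143, 161, 178, 198, 214], [218, 216, 204, 168, 117, 97, 97, 98, 98, 98, 98, 97, 95, 93, 90, 87, 85, 88, 111, 134, 149, 166, 182, 198], [218, 214, 196, 152, 110, 97, 101, 104, 112, 124, 132, 130, 123, 117, 107, 96, 88, 89, 107, 131, 
[... 603 characters left out ...]
 217, 214, 203, 178, 129, 94, 98, 120, 132, 136, 136, 135, 133, 122, 94, 90, 138, 184, 187, 166, 151, 151, 156], [218, 218, 218, 217, 214, 199, 161, 134, 132, 135, 134, 135, 136, 134, 127, 113, 126, 160, 189, 181, 158, 150, 149, 157], [218, 218, 218, 219, 218, 218, 215, 206, 189, 168, 153, 148, 147, 152, 159, 171, 196, 209, 213, 211, 207, 204, 194, 190], [194, 206, 210, 210, 210, 212, 217, 218, 217, 214, 209, 206, 206, 210, 215, 216, 218, 218, 218, 218, 218, 218, 218, 217], [150, 152, 153, 154, 155, 168, 199, 212, 215, 217, 218, 218, 218, 218, 218, 218, 219, 218, 218, 218, 218, 218, 218, 218]]
[0.48287265 0.1470527  0.155     ] (np.float64(324.42086144613967), np.float64(219.63812599735272))
```

Request:
{"method": "step_arm", "body": {
  "deltas": [
    [[0, 0, 0, 0.0035, 0.003, 0.05, 100], [0, 0, 0, 0.0035, 0.003, 0.09, 60], [0, 0, 0, 0.0035, 0.003, 0.13, 50], [0, 0, 0, 0.0035, 0.003, 0.16, 40], [0, 0, 0, 0.0035, 0.003, 0.174, 40], [0, 0, 0, 0.0035, 0.003, 0.174, 30], [0, 0, 0, 0.0035, 0.003, 0.174, 0], [0, 0, 0, 0.0035, 0.003, 0.174, 0], [0, 0, 0, 0.0035, 0.003, 0.174, 0], [0, 0, 0, 0.0035, 0.003, 0.174, 0], [0, 0, 0, 0.0035, 0.003, 0.174, 0]]
  ],
  "squeeze": 10
}}

```text
time: 3.98
ee_pos: [0.4829, 0.1479, 0.1283]
eef_rot: [0.636, 0.772, 0.0, 0.0]
ft_force: [0.1, -0.0, 5.5]
width: 0.0146
grip_force: 10.0
```

Request:
{"method": "step_arm", "body": {
  "deltas": [
    [[0, 0, 0, 0, 0, 0, 0], [0, 0, 0, 0, 0, 0, 0], [0, 0, 0, 0, 0, -0.01, 0], [0, 0, 0, 0, 0, -0.02, 0], [0, 0, 0, 0, 0, -0.03, 0], [0, 0, 0, 0, 0, -0.05, 0], [0, 0, 0, 0, 0, -0.08, 0], [0, 0, 0, 0, 0, -0.11, 0], [0, 0, 0, 0, 0, -0.13, 0], [0, 0, 0, 0, 0, -0.13, 0]]
  ],
  "squeeze": 45
}}

```text
time: 5.22
ee_pos: [0.4831, 0.1481, 0.2594]
eef_rot: [0.636, 0.772, 0.001, 0.001]
ft_force: [-0.7, 0.5, -0.9]
width: 0.0132
grip_force: 45.0
```

```bash
python3 - <<'E'
from h import *
s=readout.read_state();print(s["ee_pos"],s["ft_force"],s["width"],s["grip_force"])
a=cams.camera("scene")["img"];b=cams.camera("top")["img"];s,c=wrist()
im=np.hstack([cv2.resize(a[110:260,310:430],None,fx=3.6,fy=3.6,interpolation=2)[:540],cv2.resize(c["img"][100:400,220:420],(360,540),interpolation=2)])
cv2.imwrite("pics/l1.png",cv2.cvtColor(im,cv2.COLOR_RGB2BGR));print(im.shape)
E
```

```text
[0.48313209 0.1480917  0.25935328] [-0.73497102  0.51697657 -0.9013242 ] 0.01320027412675352 44.999860525131226
(540, 792, 3)
```

View pics/l1.png

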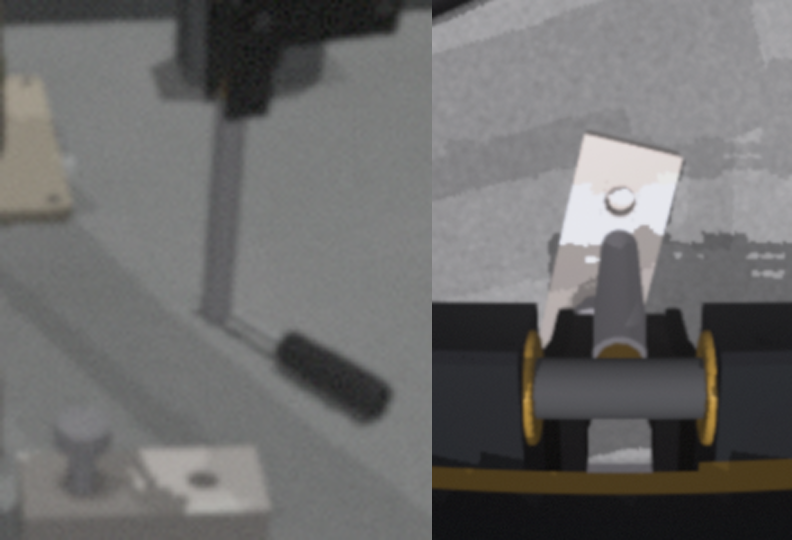

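The lift worked: the tube hangs foot-down from the pads and is roughly vertical. In the scene crop its axis runs from (229,130) to (217,310), and in the wrist view its foot edge is at about (324,231). The plug is undisturbed. Next I'll measure tilt and offset.

```bash
python3 - <<'E'
from h import *
cs=cams.camera("scene")
def spix(c,p):
    v=R.from_quat(c["rotation"]).as_matrix().T@(np.array(p)-np.array(c["origin"]));return np.array([c["cx"]+c["fx"]*v[0]/-v[2],c["cy"]-c["fy"]*v[1]/-v[2]])
s,c=wrist();p=np.array(s["ee_pos"])
g=cv2.GaussianBlur(cv2.cvtColor(cs["img"],cv2.COLOR_RGB2GRAY),(0,0),.7).astype(float)
for z in np.arange(.155,.221,.013):
    u,v=spix(cs,[p[0],p[1],z]);row=g[int(round(v)),int(u)-14:int(u)+15]
    d=np.diff(row);print(round(z,3),np.round([u,v],1),row.astype(int)[4:25].tolist())
print("foot pred",spix(cs,[p[0],p[1],.144]))
w=cv2.cvtColor(c["img"],cv2.COLOR_RGB2GRAY).astype(int)
print("wrist column",w[220:250,324].tolist())
for z in(.15,.17,.19,.21,.23):
    u,v=wpix(c,[p[0],p[1],z]);print(z,np.round([u,v],1),w[int(round(v)),int(u)-20:int(u)+21].tolist())
print("foot edge pred",wpix(c,[*(p[:2]+5.5e-3*R.from_quat(s["eef_rot"]).as_matrix()[:2,0]),.1444]),"taper",wpix(c,[*(p[:2]+8e-3*R.from_quat(s["eef_rot"]).as_matrix()[:2,0]),.1504]))
E
```

```text
0.155 [371.8 193.3] [127, 126, 122, 116, 107, 97, 94, 96, 97, 96, 96, 100, 108, 119, 127, 130, 131, 130, 130, 129, 130]
0.168 [372.2 187.5] [128, 127, 124, 115, 103, 96, 94, 95, 97, 98, 99, 104, 113, 123, 127, 129, 129, 129, 130, 130, 130]
0.181 [372.7 181.7] [128, 128, 126, 119, 108, 98, 94, 96, 96, 97, 96, 98, 108, 119, 126, 128, 129, 129, 129, 129, 130]
0.194 [373.1 175.7] [129, 127, 123, 114, 101, 94, 94, 96, 97, 98, 98, 101, 109, 119, 124, 126, 126, 127, 127, 126, 126]
0.207 [373.6 169.7] [127, 126, 124, 117, 105, 96, 93, 95, 96, 97, 96, 98, 106, 116, 122, 125, 126, 126, 126, 126, 126]
0.22 [374.1 163.5] [126, 125, 120, 110, 98, 93, 94, 95, 95, 96, 96, 100, 110, 118, 124, 126, 126, 126, 126, 125, 125]
foot pred [371.4020653  198.06309591]
wrist column [186, 220, 229, 231, 231, 231, 225, 189, 139, 111, 106, 106, 106, 106, 106, 106, 106, 103, 96, 92, 91, 92, 90, 90, 90, 90, 90, 90, 90, 90]
0.15 [323.6 235.3] [223, 227, 229, 226, 222, 221, 221, 221, 221, 217, 195, 151, 112, 97, 98, 102, 104, 107, 107, 107, 107, 106, 104, 102, 97, 91, 88, 88, 89, 91, 109, 140, 157, 160, 160, 159, 16
[... 273 characters left out ...]
160, 160, 160, 151, 123, 96, 87, 87, 87, 88, 88, 89, 89, 89, 90, 91, 90, 89, 89, 89, 88, 86, 86, 87, 86, 86, 93, 116, 143, 158, 165, 170, 171, 172, 173, 158]
0.21 [323.5 258.2] [129, 130, 133, 134, 136, 138, 137, 130, 109, 91, 86, 86, 86, 87, 86, 87, 88, 88, 88, 89, 88, 89, 88, 89, 88, 87, 86, 84, 85, 86, 86, 85, 96, 131, 160, 174, 177, 170, 146, 118, 107]
0.23 [323.4 268.6] [90, 87, 89, 88, 88, 88, 86, 83, 83, 84, 85, 85, 86, 85, 86, 87, 87, 87, 88, 87, 87, 88, 87, 87, 87, 86, 85, 85, 84, 84, 87, 88, 85, 89, 104, 116, 112, 105, 104, 105, 108]
foot edge pred (np.float64(323.61661922133203), np.float64(226.76626138904913)) taper (np.float64(323.61578072147404), np.float64(225.24514128858905))
```

Request:
{"method": "step_arm", "body": {
  "deltas": [
    [[0, 0, 0, -0.03, 0, -0.03, 0], [0, 0, 0, -0.08, 0.001, -0.03, 0], [0, 0, 0, -0.13, 0.001, -0.03, 0], [0, 0, 0, -0.18, 0.001, -0.03, 0], [0, 0, 0, -0.23, 0.002, -0.03, 0], [0, 0, 0, -0.28, 0.002, -0.03, 0], [0, 0, 0, -0.33, 0.002, -0.03, 0], [0, 0, 0, -0.362, 0.002, -0.02, 0], [0, 0, 0, -0.362, 0.002, 0, 0], [0, 0, 0, -0.362, 0.002, 0, 0], [0, 0, 0, -0.362, 0.002, 0, 0]]
  ]
}}

```text
time: 6.85
ee_pos: [0.5537, -0.2066, 0.2584]
eef_rot: [0.636, 0.772, 0.0, 0.0]
ft_force: [0.0, -0.7, -0.3]
width: 0.0131
grip_force: 45.0
```

```bash
python3 - <<'E'
from h import *
s,c=wrist();p=np.array(s["ee_pos"]);print(p,s["width"],np.round(s["joint_positions"],2))
im=c["img"][150:330,220:430]
cv2.imwrite("pics/m1.png",cv2.cvtColor(cv2.resize(im,None,fx=3.3,fy=3.3,interpolation=cv2.INTER_NEAREST),cv2.COLOR_RGB2BGR))
for z in(.13,.17,.21):print(z,wpix(c,[p[0],p[1],z]))
print("mouth pred",wpix(c,[.554,-.209,.097]))
m=cv2.inRange(cv2.cvtColor(c["img"],cv2.COLOR_RGB2HSV),(8,110,50),(30,255,255));m[:150]=0;m[300:]=0;m[:,:250]=0;m[:,400:]=0
for k in cv2.findContours(m,0,2)[0]:
    if cv2.contourArea(k)>20:print(cv2.boundingRect(k),cv2.contourArea(k))
E
```

```text
[ 0.55373247 -0.20662574  0.25835679] 0.013116640242230622 [ 0.72  0.28 -0.54  1.46  0.15  1.44  0.37]
0.13 (np.float64(323.34054233509215), np.float64(229.1525432209806))
0.17 (np.float64(323.3463283345145), np.float64(241.2662743443785))
0.21 (np.float64(323.35454017676716), np.float64(257.4490686143435))
mouth pred (np.float64(323.12154471527094), np.float64(223.79624786811348))
(313, 292, 22, 7) 101.0
(367, 284, 11, 16) 106.5
(271, 283, 11, 17) 108.5
(310, 203, 31, 34) 519.5
(361, 153, 10, 19) 136.0
```

View pics/m1.png

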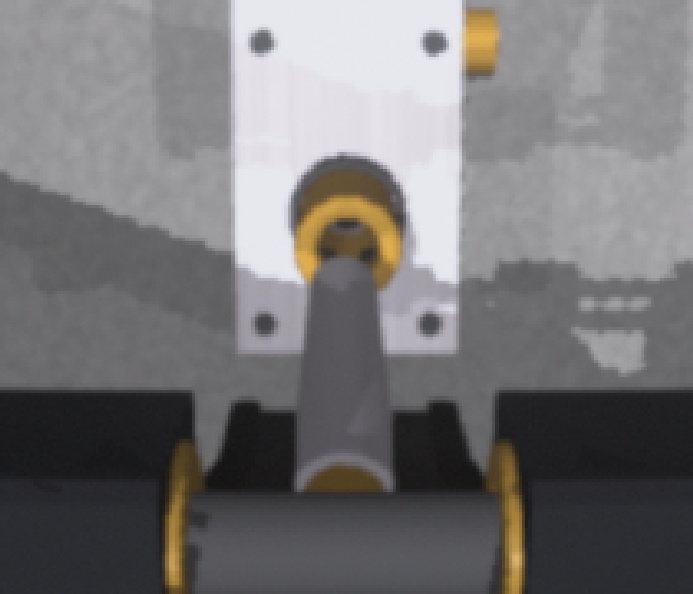

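The wrist crop shows the collet ring centred at about full-frame (325.1,224.6). The tube foot is centred at x≈324 with its front edge at row 227.4. I'll correct about 1.4 mm in each axis, come closer and check.

Request:
{"method": "step_arm", "body": {
  "deltas": [
    [[0, 0, 0, -0.0014, 0.0014, 0.01, 0], [0, 0, 0, -0.0014, 0.0014, 0.025, 0], [0, 0, 0, -0.0014, 0.0014, 0.035, 0], [0, 0, 0, -0.0014, 0.0014, 0.035, 0], [0, 0, 0, -0.0014, 0.0014, 0.035, 0]]
  ]
}}

```text
time: 7.52
ee_pos: [0.5553, -0.2083, 0.2231]
eef_rot: [0.636, 0.772, 0.0, 0.0]
ft_force: [-0.0, -0.6, -0.2]
width: 0.0136
grip_force: 45.0
```

```bash
cat > meas.py <<'E'
from h import *
s,c=wrist();p=np.array(s["ee_pos"]);X=R.from_quat(s["eef_rot"]).as_matrix();print(s["time"],p,s["ft_force"])
m=cv2.inRange(cv2.cvtColor(c["img"],cv2.COLOR_RGB2HSV),(8,110,90),(30,255,255));m[:185]=0;m[262:]=0;m[:,:290]=0;m[:,360:]=0
k=max(cv2.findContours(m,0,1)[0],key=cv2.contourArea)[:,0,:];print(cv2.boundingRect(k))
q=np.array([wonz(c,u,v,.097)[:2] for u,v in k]);
t=(q-p[:2])@X[:2,:2]   # tool x,y of points on mouth plane
from scipy.optimize import least_squares
f=least_squares(lambda a:np.hypot(*(t-a[:2]).T)-.0155,[0,0],loss="soft_l1",f_scale=.0005)
print("mouth in tool mm",(f.x*1e3).round(2),"resid",np.abs(f.fun).mean()*1e3)
w=cv2.GaussianBlur(cv2.cvtColor(c["img"],cv2.COLOR_RGB2GRAY),(0,0),.6).astype(int)
for z in(p[2]-.095,p[2]-.075,p[2]-.05):
    u,v=wpix(c,[p[0],p[1],z]);print(round(z,3),np.round([u,v],1),w[int(round(v)),int(u)-17:int(u)+18].tolist())
print("col",w[215:245,int(u)].tolist())
cv2.imwrite("pics/m2.png",cv2.cvtColor(cv2.resize(c["img"][180:280,265:385],None,fx=5,fy=5,interpolation=cv2.INTER_NEAREST),cv2.COLOR_RGB2BGR))
E
python3 meas.py
```

```text
7.525 [ 0.55529411 -0.20831503  0.22312645] [-0.02173491 -0.58798361 -0.21184397]
(307, 206, 35, 37)
mouth in tool mm [ 1.63 -0.6 ] resid 3.553030775043364
0.128 [323.3 239. ] [144, 126, 111, 104, 99, 97, 94, 90, 87, 87, 88, 88, 89, 90, 90, 90, 91, 90, 91, 90, 90, 89, 88, 88, 87, 88, 88, 92, 102, 109, 110, 110, 111, 117, 132]
0.148 [323.3 246.1] [160, 162, 163, 163, 159, 147, 123, 100, 89, 87, 87, 88, 88, 89, 89, 90, 90, 90, 90, 89, 89, 89, 87, 86, 87, 86, 87, 90, 104, 130, 150, 160, 164, 164, 162]
0.173 [323.4 256.7] [158, 161, 162, 160, 148, 122, 98, 87, 85, 86, 86, 86, 87, 87, 88, 88, 89, 89, 89, 88, 88, 88, 87, 86, 85, 85, 85, 85, 88, 106, 142, 171, 182, 183, 181]
col [150, 161, 158, 151, 143, 130, 104, 74, 67, 77, 83, 86, 93, 102, 106, 107, 107, 107, 106, 104, 98, 94, 92, 91, 90, 90, 90, 91, 90, 90]
```

View pics/m2.png

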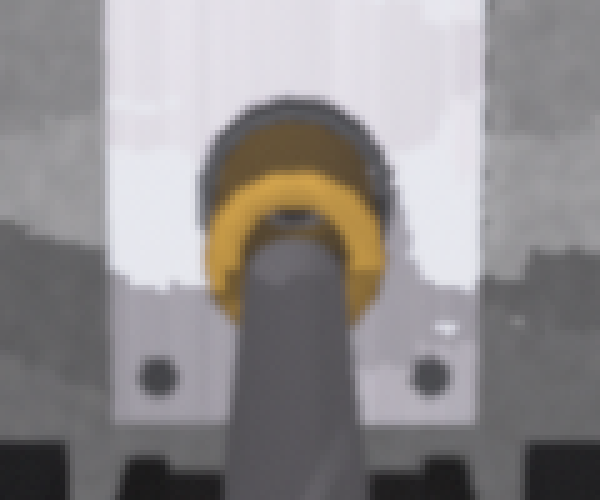

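The crop shows the ring centred at about crop (295.5,256), which is full-frame (323.6,230.7). The tube axis is at crop x≈295, so the lateral fit is good. The fore-aft offset still has to be computed.

```bash
python3 - <<'E'
from h import *
s,c=wrist();p=np.array(s["ee_pos"]);X=R.from_quat(s["eef_rot"]).as_matrix()
def tl(x,y,z): return p+X[:,0]*x+X[:,1]*y+np.array([0,0,z-p[2]])
for x in(-.004,-.003,-.002,-.001,0):
    print(x,"ring top/bot/left/right",[np.round(wpix(c,tl(x+a,b,.097)),1).tolist() for a,b in((.0155,0),(-.0155,0),(0,-.0155),(0,.0155))],"bore top",np.round(wpix(c,tl(x+.00875,0,.097))[1],1),"shoulder",np.round(wpix(c,tl(x+.008,0,p[2]-.109))[1],1),"foot",np.round(wpix(c,tl(x+.0055,0,p[2]-.115))[1],1))
g=cv2.cvtColor(c["img"],cv2.COLOR_RGB2GRAY);h=cv2.cvtColor(c["img"],cv2.COLOR_RGB2HSV)
print([(r_,int(g[r_,324]),int(h[r_,324,0]),int(h[r_,324,1])) for r_ in range(209,236)])
E
```

```text
-0.004 ring top/bot/left/right [[323.3, 215.9], [323.2, 252.4], [304.5, 234.3], [342.0, 234.4]] bore top 224.0 shoulder 229.5 foot 231.0
-0.003 ring top/bot/left/right [[323.3, 214.7], [323.2, 251.3], [304.5, 233.2], [342.1, 233.2]] bore top 222.8 shoulder 228.3 foot 229.7
-0.002 ring top/bot/left/right [[323.3, 213.5], [323.2, 250.1], [304.5, 232.0], [342.1, 232.1]] bore top 221.6 shoulder 227.0 foot 228.5
-0.001 ring top/bot/left/right [[323.3, 212.3], [323.2, 249.0], [304.5, 230.8], [342.1, 230.9]] bore top 220.4 shoulder 225.8 foot 227.3
0 ring top/bot/left/right [[323.3, 211.1], [323.3, 247.8], [304.5, 229.6], [342.1, 229.7]] bore top 219.2 shoulder 224.5 foot 226.0
[(209, 83, 18, 113), (210, 83, 17, 112), (211, 83, 18, 113), (212, 87, 18, 118), (213, 101, 19, 132), (214, 128, 19, 149), (215, 157, 19, 159), (216, 162, 19, 161), (217, 156, 19, 160), (218, 150, 19, 157), (219, 142, 19, 156), (220, 128, 19, 151), (221, 99, 19, 134), (222, 66, 15, 69), (223, 68, 150, 11), (224, 85, 0, 12), (225, 88, 15, 48), (226, 87, 17, 89), (227, 94, 16, 59), (228, 102, 0, 12), (229, 106, 138, 12), (230, 105, 132, 12), (231, 107, 135, 14), (232, 105, 132, 12), (233, 104, 126, 12), (234, 99, 132, 12), (235, 94, 135, 16)]
```

Fore-aft the two agree to about 0.3 mm. I'll go into the bore, stopping just above the seal, and read the forces.

Request:
{"method": "step_arm", "body": {
  "deltas": [
    [[0, 0, 0, 0.0003, 0, 0.004, 0], [0, 0, 0, 0.0003, 0, 0.008, 0], [0, 0, 0, 0.0003, 0, 0.012, 0], [0, 0, 0, 0.0003, 0, 0.015, 0], [0, 0, 0, 0.0003, 0, 0.018, 0], [0, 0, 0, 0.0003, 0, 0.021, 0], [0, 0, 0, 0.0003, 0, 0.021, 0]]
  ],
  "squeeze": 60
}}

```text
time: 8.5
ee_pos: [0.555, -0.208, 0.2016]
eef_rot: [0.636, 0.772, -0.0, -0.0]
ft_force: [0.3, -0.3, -0.5]
width: 0.0126
grip_force: 60.0
```

Request:
{"method": "step_arm", "body": {
  "deltas": [
    [[0, 0, 0, 0, 0, 0.002, 0], [0, 0, 0, 0, 0, 0.004, 0], [0, 0, 0, 0, 0, 0.006, 0], [0, 0, 0, 0, 0, 0.006, 0]]
  ]
}}

```text
time: 9.0
ee_pos: [0.555, -0.208, 0.1956]
eef_rot: [0.636, 0.772, -0.0, -0.0]
ft_force: [-0.3, -0.3, -0.6]
width: 0.0127
grip_force: 60.0
```

Request:
{"method": "step_arm", "body": {
  "deltas": [
    [[0, 0, 0, 0, 0, 0.002, 0], [0, 0, 0, 0, 0, 0.004, 0], [0, 0, 0, 0, 0, 0.004, 0]]
  ]
}}

```text
time: 9.38
ee_pos: [0.5554, -0.2081, 0.1921]
eef_rot: [0.636, 0.772, 0.0, 0.0]
ft_force: [0.5, -0.1, 1.9]
width: 0.0127
grip_force: 60.0
```

Request:
{"method": "step_arm", "body": {
  "deltas": [
    [[0, 0, 0, 0, 0, 0.002, 0], [0, 0, 0, 0, 0, 0.004, 0], [0, 0, 0, 0, 0, 0.004, 0]]
  ]
}}

```text
time: 9.75
ee_pos: [0.5552, -0.208, 0.1878]
eef_rot: [0.636, 0.772, 0.0, 0.0]
ft_force: [2.0, -0.6, 1.3]
width: 0.0128
grip_force: 60.0
```

Request:
{"method": "step_arm", "body": {
  "deltas": [
    [[0, 0, 0, 0, 0, 0.002, 0], [0, 0, 0, 0, 0, 0.004, 0], [0, 0, 0, 0, 0, 0.004, 0]]
  ]
}}

```text
time: 10.12
ee_pos: [0.555, -0.2079, 0.1834]
eef_rot: [0.636, 0.772, -0.0, -0.0]
ft_force: [1.2, 0.5, 1.8]
width: 0.013
grip_force: 60.0
```

```bash
python3 - <<'E'
from h import *
s,c=wrist();a=cams.camera("scene")["img"];print(s["ft_force"],s["torque"],s["ee_pos"])
im=np.hstack([cv2.resize(a[190:300,130:240],(400,400),interpolation=2),cv2.resize(c["img"][180:300,265:385],(400,400),interpolation=2)])
cv2.imwrite("pics/k1.png",cv2.cvtColor(im,cv2.COLOR_RGB2BGR))
E
```

```text
[1.17750992 0.51448632 1.811599  ] [-0.00502128 -0.30850193  0.02629741] [ 0.55496187 -0.20793665  0.18340516]
```

View pics/k1.png

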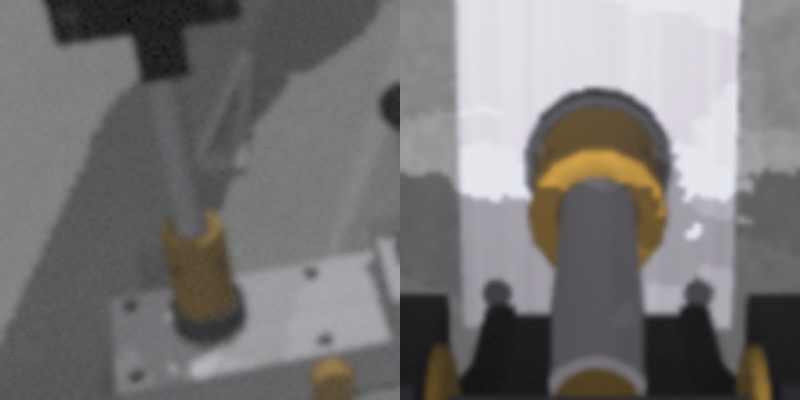

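The wrist crop shows the tube inside the ring and concentric with it, with its end at the bore edge. The scene crop shows it standing in the collet. I'll check for slip using the row of the nozzle shoulder.

```bash
python3 - <<'E'
from h import *
s,c=wrist();p=np.array(s["ee_pos"]);X=R.from_quat(s["eef_rot"]).as_matrix()
for z in(0,.005,.01,.015,.017,.02,.025): print(z,np.round(wpix(c,p+X[:,0]*(.008-.002)+np.array([0,0,z])),1))
g=cv2.cvtColor(c["img"],cv2.COLOR_RGB2HSV);print([(i,g[i,324].tolist()) for i in range(280,300)])
E
```

```text
0 [323.4 274.6]
0.005 [323.4 278.1]
0.01 [323.4 281.8]
0.015 [323.4 285.7]
0.017 [323.4 287.3]
0.02 [323.4 289.8]
0.025 [323.4 294.2]
[(280, [135, 17, 90]), (281, [132, 14, 89]), (282, [130, 17, 91]), (283, [132, 14, 90]), (284, [135, 12, 88]), (285, [132, 14, 91]), (286, [130, 15, 100]), (287, [135, 14, 113]), (288, [130, 13, 120]), (289, [140, 7, 114]), (290, [14, 38, 101]), (291, [19, 100, 87]), (292, [19, 142, 81]), (293, [19, 154, 81]), (294, [19, 149, 82]), (295, [19, 151, 81]), (296, [19, 154, 81]), (297, [19, 148, 79]), (298, [18, 126, 71]), (299, [15, 39, 52])]
```

Request:
{"method": "step_arm", "body": {
  "deltas": [
    [[0, 0, 0, 0, 0, 0.0015, 0], [0, 0, 0, 0, 0, 0.003, 0], [0, 0, 0, 0, 0, 0.0045, 0]]
  ]
}}

```text
time: 10.65
ee_pos: [0.5552, -0.2081, 0.1795]
eef_rot: [0.636, 0.772, 0.0, 0.0]
ft_force: [1.1, -1.0, 4.5]
width: 0.0133
grip_force: 60.0
```

Request:
{"method": "step_arm", "body": {
  "deltas": [
    [[0, 0, 0, 0, 0, 0.0015, 0], [0, 0, 0, 0, 0, 0.003, 0], [0, 0, 0, 0, 0, 0.0045, 0]]
  ]
}}

```text
time: 11.02
ee_pos: [0.5551, -0.2081, 0.1748]
eef_rot: [0.636, 0.772, -0.0, 0.0]
ft_force: [-0.2, -0.4, 3.3]
width: 0.0132
grip_force: 60.0
```

Request:
{"method": "step_arm", "body": {
  "deltas": [
    [[0, 0, 0, 0, 0, 0.001, 0], [0, 0, 0, 0, 0, 0.002, 0], [0, 0, 0, 0, 0, 0.003, 0]]
  ]
}}

```text
time: 11.4
ee_pos: [0.5551, -0.2081, 0.1718]
eef_rot: [0.636, 0.772, -0.0, 0.0]
ft_force: [-1.0, 0.3, 3.9]
width: 0.0131
grip_force: 60.0
```

Request:
{"method": "step_arm", "body": {
  "deltas": [
    [[0, 0, 0, 0, 0, 0.001, 0], [0, 0, 0, 0, 0, 0.002, 0], [0, 0, 0, 0, 0, 0.003, 0]]
  ]
}}

```text
time: 11.78
ee_pos: [0.5551, -0.208, 0.1688]
eef_rot: [0.636, 0.772, -0.0, 0.0]
ft_force: [0.4, -0.6, 4.0]
width: 0.0128
grip_force: 60.0
```

Drag is steady at about 4 N. A lighter grip will slip before the tube can be rammed, so I'll drop to 15 N and continue.

Request:
{"method": "step_arm", "body": {
  "deltas": [
    [[0, 0, 0, 0, 0, 0.001, 0], [0, 0, 0, 0, 0, 0.002, 0], [0, 0, 0, 0, 0, 0.003, 0]]
  ],
  "squeeze": 15
}}

```text
time: 12.15
ee_pos: [0.5551, -0.2081, 0.1659]
eef_rot: [0.636, 0.772, -0.0, 0.0]
ft_force: [0.9, -1.2, 4.2]
width: 0.0151
grip_force: 15.0
```

Request:
{"method": "step_arm", "body": {
  "deltas": [
    [[0, 0, 0, 0, 0, 0.001, 0], [0, 0, 0, 0, 0, 0.002, 0], [0, 0, 0, 0, 0, 0.003, 0]]
  ]
}}

```text
time: 12.52
ee_pos: [0.5552, -0.208, 0.1628]
eef_rot: [0.636, 0.772, 0.0, 0.0]
ft_force: [-0.8, -0.1, 4.6]
width: 0.015
grip_force: 15.0
```

Request:
{"method": "step_arm", "body": {
  "deltas": [
    [[0, 0, 0, 0, 0, 0.001, 0], [0, 0, 0, 0, 0, 0.002, 0], [0, 0, 0, 0, 0, 0.003, 0]]
  ]
}}

```text
time: 12.9
ee_pos: [0.5551, -0.208, 0.1598]
eef_rot: [0.636, 0.772, 0.0, 0.0]
ft_force: [-0.7, 0.0, 4.0]
width: 0.0151
grip_force: 15.0
```

```bash
cat > slip.py <<'E'
from h import *
s,c=wrist();g=cv2.cvtColor(c["img"],cv2.COLOR_RGB2HSV);print(s["time"],s["ee_pos"][2],s["ft_force"],[(i,g[i,324].tolist()[1:]) for i in range(270,300)])
E
python3 slip.py
```

```text
12.9 0.1597902368600221 [-0.70783773  0.02308087  4.03642089] [(270, [14, 90]), (271, [14, 91]), (272, [17, 91]), (273, [14, 91]), (274, [14, 91]), (275, [14, 90]), (276, [17, 91]), (277, [11, 91]), (278, [17, 91]), (279, [14, 90]), (280, [14, 90]), (281, [14, 90]), (282, [17, 90]), (283, [14, 90]), (284, [14, 90]), (285, [14, 90]), (286, [14, 94]), (287, [15, 104]), (288, [15, 118]), (289, [15, 122]), (290, [9, 112]), (291, [46, 95]), (292, [121, 84]), (293, [145, 81]), (294, [151, 81]), (295, [151, 81]), (296, [150, 80]), (297, [148, 79]), (298, [124, 70]), (299, [44, 52])]
```

Request:
{"method": "step_arm", "body": {
  "deltas": [
    [[0, 0, 0, 0, 0, 0.001, 0], [0, 0, 0, 0, 0, 0.002, 0], [0, 0, 0, 0, 0, 0.003, 0]]
  ]
}}

```text
time: 13.32
ee_pos: [0.5551, -0.208, 0.1568]
eef_rot: [0.636, 0.772, -0.0, 0.0]
ft_force: [-0.8, -0.4, 4.9]
width: 0.0147
grip_force: 15.0
```

Request:
{"method": "step_arm", "body": {
  "deltas": [
    [[0, 0, 0, 0, 0, 0.001, 0], [0, 0, 0, 0, 0, 0.002, 0], [0, 0, 0, 0, 0, 0.003, 0]]
  ]
}}

```text
time: 13.7
ee_pos: [0.5551, -0.2081, 0.1538]
eef_rot: [0.636, 0.772, -0.0, 0.0]
ft_force: [1.1, -0.2, 5.2]
width: 0.0148
grip_force: 15.0
```

Request:
{"method": "step_arm", "body": {
  "deltas": [
    [[0, 0, 0, 0, 0, 0.001, 0], [0, 0, 0, 0, 0, 0.002, 0], [0, 0, 0, 0, 0, 0.003, 0]]
  ]
}}

```text
time: 14.08
ee_pos: [0.5551, -0.208, 0.1508]
eef_rot: [0.636, 0.772, -0.0, 0.0]
ft_force: [0.8, -0.5, 4.0]
width: 0.015
grip_force: 15.0
```

Request:
{"method": "step_arm", "body": {
  "deltas": [
    [[0, 0, 0, 0, 0, 0.001, 0], [0, 0, 0, 0, 0, 0.002, 0], [0, 0, 0, 0, 0, 0.003, 0]]
  ]
}}

```text
time: 14.45
ee_pos: [0.5551, -0.208, 0.1478]
eef_rot: [0.636, 0.772, -0.0, 0.0]
ft_force: [-0.3, -0.4, 3.7]
width: 0.0152
grip_force: 15.0
```

```bash
python3 slip.py | tail -c 330
```

```text
, [14, 90]), (282, [14, 90]), (283, [17, 90]), (284, [14, 89]), (285, [14, 90]), (286, [16, 93]), (287, [12, 104]), (288, [13, 118]), (289, [13, 120]), (290, [11, 111]), (291, [56, 95]), (292, [126, 83]), (293, [148, 81]), (294, [148, 81]), (295, [148, 81]), (296, [145, 81]), (297, [148, 79]), (298, [122, 71]), (299, [44, 52])]
```

Request:
{"method": "step_arm", "body": {
  "deltas": [
    [[0, 0, 0, 0, 0, 0.001, 0], [0, 0, 0, 0, 0, 0.002, 0], [0, 0, 0, 0, 0, 0.003, 0]]
  ]
}}

```text
time: 14.88
ee_pos: [0.5551, -0.208, 0.1448]
eef_rot: [0.636, 0.772, -0.0, 0.0]
ft_force: [-0.3, 0.4, 5.6]
width: 0.0154
grip_force: 15.0
```

Request:
{"method": "step_arm", "body": {
  "deltas": [
    [[0, 0, 0, 0, 0, 0.001, 0], [0, 0, 0, 0, 0, 0.002, 0], [0, 0, 0, 0, 0, 0.0025, 0]]
  ]
}}

```text
time: 15.25
ee_pos: [0.5552, -0.2081, 0.1425]
eef_rot: [0.636, 0.772, 0.0, 0.0]
ft_force: [0.5, 0.5, 4.7]
width: 0.015
grip_force: 15.0
```

Request:
{"method": "step_arm", "body": {
  "deltas": [
    [[0, 0, 0, 0, 0, 0.001, 0], [0, 0, 0, 0, 0, 0.002, 0], [0, 0, 0, 0, 0, 0.0025, 0]]
  ]
}}

```text
time: 15.62
ee_pos: [0.5554, -0.2081, 0.1401]
eef_rot: [0.636, 0.772, 0.0, 0.0]
ft_force: [-0.5, 0.0, 7.8]
width: 0.0146
grip_force: 15.0
```

Force has risen by about 3 N, which suggests the valve spring. The stop should be within 5 mm, so I'll use smaller steps.

Request:
{"method": "step_arm", "body": {
  "deltas": [
    [[0, 0, 0, 0, 0, 0.001, 0], [0, 0, 0, 0, 0, 0.002, 0], [0, 0, 0, 0, 0, 0.002, 0]]
  ]
}}

```text
time: 16.0
ee_pos: [0.5564, -0.2084, 0.1397]
eef_rot: [0.636, 0.772, 0.0, 0.002]
ft_force: [-0.8, -0.0, 15.1]
width: 0.0146
grip_force: 15.0
```

Request:
{"method": "step_arm", "body": {
  "deltas": [
    [[0, 0, 0, 0, 0, 0.0007, 0], [0, 0, 0, 0, 0, 0.0007, 0]]
  ],
  "squeeze": 25
}}

```text
time: 16.25
ee_pos: [0.5566, -0.2085, 0.1396]
eef_rot: [0.636, 0.772, 0.0, 0.002]
ft_force: [-1.4, -0.0, 18.9]
width: 0.0146
grip_force: 25.1
```

```bash
python3 slip.py | tail -c 330
```

```text
281, [8, 90]), (282, [12, 88]), (283, [14, 89]), (284, [11, 89]), (285, [11, 89]), (286, [11, 90]), (287, [13, 99]), (288, [13, 116]), (289, [13, 120]), (290, [9, 114]), (291, [41, 99]), (292, [106, 87]), (293, [143, 82]), (294, [154, 81]), (295, [159, 80]), (296, [151, 81]), (297, [147, 80]), (298, [124, 70]), (299, [39, 52])]
```

It has bottomed: force went to 19 N with almost no travel. I'll unload it, open the fingers, back straight up and check.

Request:
{"method": "step_arm", "body": {
  "deltas": [
    [[0, 0, 0, 0, 0, -0.001, 0], [0, 0, 0, 0, 0, -0.002, 0], [0, 0, 0, 0, 0, -0.002, 25], [0, 0, 0, 0, 0, -0.002, 40], [0, 0, 0, 0, 0, -0.002, 50], [0, 0, 0, 0, 0, -0.002, 50], [0, 0, 0, 0, 0, -0.02, 50], [0, 0, 0, 0, 0, -0.05, 50], [0, 0, 0, 0, 0, -0.09, 50], [0, 0, 0, 0, 0, -0.12, 50], [0, 0, 0, 0, 0, -0.12, 50]]
  ]
}}

```text
time: 17.68
ee_pos: [0.5565, -0.2081, 0.2611]
eef_rot: [0.636, 0.772, 0.001, 0.003]
ft_force: [0.6, -0.8, -0.2]
width: 0.0436
grip_force: 0.0
```

```bash
python3 - <<'E'
from h import *
s,c=wrist();a=cams.camera("scene")["img"];t=cams.camera("top")["img"];print(s["ft_force"],s["width"],s["ee_pos"],np.round(s["joint_positions"],2))
im=np.hstack([cv2.resize(a[190:300,150:290],(382,300),interpolation=2),cv2.resize(c["img"][100:340,220:440],(400,300),interpolation=2)])
cv2.imwrite("pics/n1.png",cv2.cvtColor(im,cv2.COLOR_RGB2BGR))
print("knob pred",wpix(c,[.496,-.1035,.122]))
E
```

```text
[ 0.60990279 -0.82788938 -0.21309563] 0.043601999744334076 [ 0.55647219 -0.20812142  0.26110571] [ 0.72  0.28 -0.54  1.45  0.15  1.44  0.37]
knob pred (np.float64(275.2969205182952), np.float64(91.73424702818747))
```

View pics/n1.png

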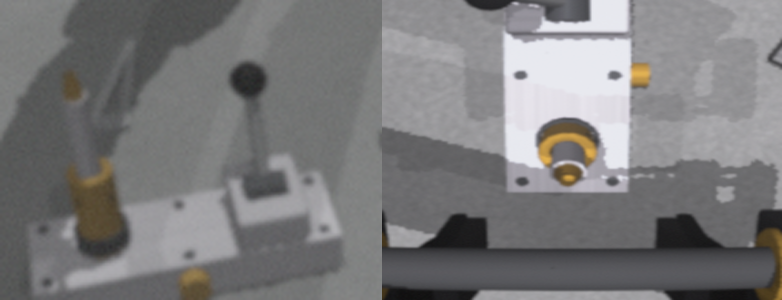

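The tube stands upright alone in the collet, with the gripper clear at width 44 mm. The lever is still leaning to the robot side. Next I'll close the fingers, go behind the knob and push it over along the block's x.

Request:
{"method": "step_arm", "body": {
  "deltas": [
    [[0, 0, 0, 0.04, -0.027, 0, 0], [0, 0, 0, 0.08, -0.055, 0, 0], [0, 0, 0, 0.114, -0.079, 0, 0], [0, 0, 0, 0.114, -0.079, 0, 0], [0, 0, 0, 0.114, -0.079, 0.04, 0], [0, 0, 0, 0.114, -0.079, 0.08, 0], [0, 0, 0, 0.114, -0.079, 0.11, 0], [0, 0, 0, 0.114, -0.079, 0.134, 0], [0, 0, 0, 0.114, -0.079, 0.134, 0], [0, 0, 0, 0.114, -0.079, 0.134, 0]]
  ]
}}

```text
time: 19.08
ee_pos: [0.4563, -0.1114, 0.1238]
eef_rot: [0.636, 0.772, 0.0, 0.0]
ft_force: [-0.8, -0.4, -0.2]
width: 0.0007
grip_force: 0.0
```

Request:
{"method": "step_arm", "body": {
  "deltas": [
    [[0, 0, 0, 0, 0.006, 0, 0], [0, 0, 0, 0, 0.012, 0, 0], [0, 0, 0, 0, 0.018, 0, 0], [0, 0, 0, 0, 0.024, 0, 0], [0, 0, 0, 0, 0.03, 0, 0], [0, 0, 0, 0, 0.036, 0, 0], [0, 0, 0, 0, 0.042, 0, 0], [0, 0, 0, 0, 0.048, 0, 0]]
  ]
}}

```text
time: 20.08
ee_pos: [0.5057, -0.1021, 0.1284]
eef_rot: [0.636, 0.772, 0.001, 0.003]
ft_force: [-15.0, 2.7, 55.7]
width: 0.0007
grip_force: 27.8
```

A 56 N upward force is unexpected, so something is jammed. I'll back off the way I came and look.

Request:
{"method": "step_arm", "body": {
  "deltas": [
    [[0, 0, 0, 0, -0.006, -0.002, 0], [0, 0, 0, 0, -0.012, -0.004, 0], [0, 0, 0, 0, -0.03, -0.004, 0], [0, 0, 0, 0, -0.048, -0.004, 0], [0, 0, 0, 0, -0.048, -0.004, 0]]
  ]
}}

```text
time: 20.7
ee_pos: [0.4552, -0.1117, 0.1271]
eef_rot: [0.636, 0.771, -0.0, 0.0]
ft_force: [1.2, 0.4, 0.7]
width: 0.0005
grip_force: 0.0
```

```bash
python3 - <<'E'
from h import *
s,c=wrist();S=cams.camera("scene");a=S["img"];T=cams.camera("top");t=T["img"];print(s["ft_force"],s["width"],s["ee_pos"])
im=np.hstack([cv2.resize(a[180:310,150:290],(420,390),interpolation=2),cv2.resize(t[215:315,370:500],(380,390),interpolation=2)])
cv2.imwrite("pics/q1.png",cv2.cvtColor(im,cv2.COLOR_RGB2BGR))
E
```

```text
[1.24648734 0.35559352 0.67315048] 0.0005141153282546109 [ 0.45522316 -0.11170027  0.12708843]
```

View pics/q1.png

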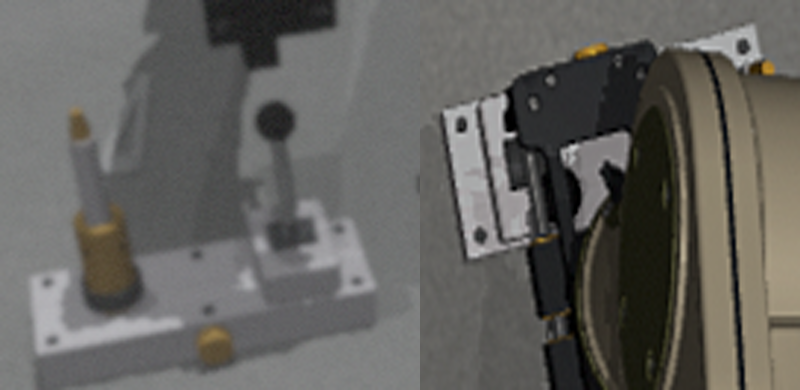

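The tube is still upright in the collet. The knob now appears at about (241.3,220.7) in the scene view, against (241,218) before, so the lever has moved only partly. I'll compute its angle.

```bash
cat > lev.py <<'E'
from h import *
def spix(c,p):
    v=R.from_quat(c["rotation"]).as_matrix().T@(np.array(p)-np.array(c["origin"]));return np.array([c["cx"]+c["fx"]*v[0]/-v[2],c["cy"]-c["fy"]*v[1]/-v[2]])
c=np.array([.5438,-.1551]);y=np.array([-np.sin(.194),np.cos(.194)]);x=np.array([y[1],-y[0]]);pv=c+.06*y
S=cams.camera("scene")
def knob(im):
    m=cv2.inRange(im,(0,0,0),(60,60,60));m[:212]=0;m[252:]=0;m[:,:225]=0;m[:,262:]=0
    k=max(cv2.findContours(m,0,1)[0],key=cv2.contourArea);return cv2.minEnclosingCircle(k)
print("now",knob(S["img"]),"start",knob(cv2.imread("pics/scene0.png")))
for q in np.arange(0,1.01,.1):
    a=q-.505;p=[*(pv+x*.08*np.sin(a)),.052+.08*np.cos(a)];print(round(q,1),np.round(p,4),spix(S,p).round(1))
E
python3 lev.py
```

```text
now ((241.1842041015625, 220.2894744873047), 5.992365837097168) start ((240.5, 219.0), 5.590270042419434)
0.0 [ 0.4943 -0.1037  0.122 ] [242.4 218.1]
0.1 [ 0.5013 -0.1023  0.1255] [242.9 218.7]
0.2 [ 0.5087 -0.1009  0.1283] [243.4 219.6]
0.3 [ 0.5163 -0.0994  0.1303] [244.1 221. ]
0.4 [ 0.524  -0.0978  0.1316] [244.8 222.8]
0.5 [ 0.5318 -0.0963  0.132 ] [245.5 225. ]
0.6 [ 0.5397 -0.0948  0.1316] [246.3 227.6]
0.7 [ 0.5474 -0.0932  0.1305] [247.2 230.6]
0.8 [ 0.5551 -0.0917  0.1285] [248.  233.9]
0.9 [ 0.5624 -0.0903  0.1258] [248.9 237.5]
1.0 [ 0.5695 -0.0889  0.1224] [249.8 241.3]
```

The lever is at about 0.2 rad. The rising knob probably caught under the finger's wider upper part and was dragged back on the retreat. I'll raise the tool 11 mm so that only the fingertips meet the knob, and push in stages.

Request:
{"method": "step_arm", "body": {
  "deltas": [
    [[0, 0, 0, 0, 0, -0.011, 0], [0, 0, 0, 0, 0.008, -0.011, 0], [0, 0, 0, 0, 0.016, -0.011, 0], [0, 0, 0, 0, 0.024, -0.011, 0], [0, 0, 0, 0, 0.032, -0.011, 0], [0, 0, 0, 0, 0.037, -0.011, 0], [0, 0, 0, 0, 0.042, -0.011, 0]]
  ]
}}

```text
time: 21.78
ee_pos: [0.4973, -0.1031, 0.1381]
eef_rot: [0.636, 0.772, -0.0, -0.0]
ft_force: [-0.8, -0.8, -0.9]
width: -0.0
grip_force: 0.0
```

```bash
python3 lev.py|head -1
```

```text
now ((241.5, 220.0833282470703), 6.103951454162598) start ((240.5, 219.0), 5.590270042419434)
```

Request:
{"method": "step_arm", "body": {
  "deltas": [
    [[0, 0, 0, 0, 0.005, 0, 0], [0, 0, 0, 0, 0.01, 0, 0], [0, 0, 0, 0, 0.015, 0, 0]]
  ]
}}

```text
time: 22.2
ee_pos: [0.5121, -0.1003, 0.1382]
eef_rot: [0.636, 0.772, -0.0, 0.0]
ft_force: [-0.2, -1.9, 0.1]
width: 0.0003
grip_force: 0.0
```

```bash
python3 lev.py|head -1
```

```text
now ((241.5, 218.5), 7.905794143676758) start ((240.5, 219.0), 5.590270042419434)
```

Request:
{"method": "step_arm", "body": {
  "deltas": [
    [[0, 0, 0, 0, 0.005, 0, 0], [0, 0, 0, 0, 0.01, 0, 0], [0, 0, 0, 0, 0.014, 0, 0]]
  ]
}}

```text
time: 22.62
ee_pos: [0.5259, -0.0976, 0.1382]
eef_rot: [0.636, 0.772, 0.0, 0.0]
ft_force: [-0.0, 0.4, -0.3]
width: 0.0005
grip_force: 0.0
```

```bash
python3 - <<'E'
from h import *
i=cams.camera("scene")["img"]
cv2.imwrite("pics/z.png",cv2.cvtColor(i,cv2.COLOR_RGB2BGR));g=cv2.cvtColor(i,cv2.COLOR_RGB2GRAY)[196:256:2,224:268:1]
for j,r_ in enumerate(g):print(196+2*j,''.join('#' if v<45 else '+' if v<75 else '.' for v in r_))
E
```

```text
196 ############################################
198 ########################################++##
200 +########################################+++
202 +###########################################
204 +####+++####################################
206 +####++###########################++++++....
208 ++#######################++++...............
210 ++####+##++++###########+...................
212 ............+###########+...................
214 .............+##########+...................
216 ............++##########+...................
218 ............+##########++...................
220 ...........++##########+....................
222 ............+##########+....................
224 .............+#######++.....................
226 ...............++++++.......................
228 ............................................
230 ............................................
232 ............................................
234 ............................................
236 ............................................
238 ............................................
240 ............................................
242 ............................................
244 ............................................
246 ............................................
248 ............................................
250 ............................................
252 ............................................
254 ................++++++.++++++...............
```

```bash
python3 - <<'E'
from h import *
import io,contextlib
with contextlib.redirect_stdout(io.StringIO()): import lev
print("nose",r.nose_length)
i=cams.camera("scene");g=cv2.cvtColor(i["img"],cv2.COLOR_RGB2GRAY)
s=readout.read_state();p=s["ee_pos"]
for z in(-.022,-.003,.01,.03,.05):print("tool",z,lev.spix(i,[p[0],p[1],p[2]+z]).round(1),"k1",lev.spix(i,[.555,-.208,.1834+z]).round(1))
print("pivot",lev.spix(i,[*lev.pv,.052]))
for v in range(206,258,2):print(v,g[v,230:264].tolist())
E
```

```text
nose 0.022
tool -0.022 [245.6 230.1] k1 [179.4 222.7]
tool -0.003 [244.8 221.8] k1 [177.6 213.7]
tool 0.01 [244.2 216. ] k1 [176.3 207.4]
tool 0.03 [243.2 206.8] k1 [174.3 197.5]
tool 0.05 [242.2 197.5] k1 [172.2 187.3]
pivot [249.10893332 258.75935458]
206 [47, 42, 44, 35, 30, 36, 30, 33, 32, 33, 26, 29, 35, 27, 30, 33, 31, 32, 27, 30, 31, 34, 34, 32, 35, 38, 40, 42, 48, 48, 53, 59, 65, 70]
208 [36, 36, 36, 33, 34, 35, 32, 35, 38, 35, 34, 34, 33, 32, 30, 34, 32, 33, 40, 53, 60, 70, 72, 82, 79, 93, 100, 102, 100, 104, 107, 111, 116, 116]
210 [41, 42, 46, 44, 50, 40, 40, 36, 34, 35, 36, 32, 33, 32, 30, 33, 34, 38, 54, 83, 106, 116, 119, 119, 116, 121, 121, 122, 120, 121, 118, 118, 121, 123]
212 [91, 98, 103, 102, 99, 91, 68, 43, 35, 31, 30, 28, 28, 30, 36, 35, 28, 42, 49, 85, 112, 121, 123, 122, 126, 122, 124, 120, 121, 119, 120, 117, 122, 122]
214 [116, 118, 121, 119, 113, 106, 79, 48, 36, 32, 39, 34, 33, 35, 32, 31, 34, 36, 51, 80, 107, 120, 121, 119, 121, 122, 121, 119, 120, 120, 120, 120, 121, 125]
216 [119, 122, 118, 121, 115, 102, 75, 42, 35, 32, 34, 35, 25, 26, 31, 36, 35, 39, 
[... 2699 characters left out ...]
7, 146, 144, 138, 128, 119, 113, 116, 118, 117, 112]
250 [117, 117, 116, 115, 118, 116, 111, 110, 109, 121, 127, 115, 96, 86, 83, 81, 85, 91, 115, 139, 147, 146, 146, 147, 146, 147, 145, 133, 121, 116, 118, 116, 116, 111]
252 [116, 115, 105, 112, 114, 113, 112, 106, 99, 96, 96, 94, 88, 86, 80, 82, 85, 84, 88, 101, 106, 111, 112, 115, 126, 143, 146, 142, 130, 113, 111, 113, 111, 114]
254 [119, 115, 109, 107, 111, 111, 111, 105, 92, 76, 70, 65, 63, 62, 67, 71, 70, 62, 63, 60, 60, 69, 74, 86, 107, 132, 146, 145, 140, 133, 128, 121, 115, 117]
256 [121, 117, 107, 105, 110, 112, 110, 105, 94, 66, 57, 57, 51, 50, 56, 54, 52, 48, 56, 49, 54, 62, 67, 78, 93, 122, 143, 148, 148, 140, 124, 103, 94, 90]
```

```bash
python3 - <<'E'
from h import *
import io,contextlib
with contextlib.redirect_stdout(io.StringIO()): import lev
i=cams.camera("scene")
for z in(-.022,-.01,0,.01,.02):print(z,[lev.spix(i,[.455+.982*d,-.1117+.189*d,.1271+z]).round(1).tolist() for d in(0,.01)])
t=cams.camera("top");print("top: tcp tip",lev.spix(t,[.5259,-.0976,.116]), "knob q.2",lev.spix(t,[.5087,-.1009,.128]),"q.6",lev.spix(t,[.5397,-.0948,.1316]))
g=cv2.cvtColor(t["img"],cv2.COLOR_RGB2GRAY)
for v in range(240,276,2):print(v,g[v,396:440].tolist())
E
```

```text
-0.022 [[239.5, 214.1], [240.3, 216.9]]
-0.01 [[238.9, 209.1], [239.7, 211.8]]
0 [[238.4, 204.9], [239.3, 207.6]]
0.01 [[237.9, 200.6], [238.8, 203.3]]
0.02 [[237.5, 196.2], [238.3, 198.9]]
top: tcp tip [413.34736855 255.21522781] knob q.2 [416.95441034 264.44906856] q.6 [412.94909043 246.09016838]
240 [165, 185, 102, 0, 15, 32, 33, 31, 32, 32, 32, 30, 34, 14, 0, 8, 35, 38, 50, 94, 84, 53, 48, 51, 50, 51, 52, 54, 41, 41, 37, 25, 22, 24, 24, 25, 24, 22, 33, 35, 27, 30, 47, 43]
242 [171, 181, 125, 41, 3, 23, 31, 33, 31, 31, 32, 29, 33, 22, 3, 0, 28, 30, 43, 89, 107, 75, 50, 48, 52, 51, 51, 53, 43, 39, 43, 39, 26, 22, 24, 22, 24, 24, 23, 26, 22, 37, 44, 49]
244 [169, 174, 180, 98, 0, 16, 30, 33, 32, 31, 31, 32, 32, 33, 24, 1, 7, 38, 63, 48, 99, 110, 68, 46, 50, 52, 52, 54, 43, 40, 37, 46, 30, 21, 25, 21, 24, 24, 22, 27, 25, 45, 38, 66]
246 [169, 171, 181, 125, 42, 5, 25, 31, 31, 32, 29, 29, 26, 30, 31, 10, 0, 20, 49, 45, 52, 94, 107, 69, 46, 51, 53, 51, 43, 40, 40, 40, 48, 33, 21, 24, 21, 23, 22, 24, 36, 46, 47, 83]
248 [171, 172, 179, 171, 89, 0, 6, 30, 65, 79, 93, 77, 66, 51, 50, 28, 
[... 1789 characters left out ...]
4, 154, 164, 114, 38, 4, 26, 33, 32, 30, 34, 32, 33, 31, 34, 19, 5, 4, 15, 14, 14, 15, 17, 16, 15, 8, 7, 5, 5, 0, 44, 50, 47, 46, 47, 49, 47, 47, 46]
270 [41, 117, 153, 157, 155, 153, 152, 159, 168, 91, 0, 15, 32, 35, 34, 32, 32, 33, 32, 35, 20, 5, 7, 11, 14, 17, 13, 18, 14, 16, 9, 3, 4, 8, 2, 20, 46, 49, 49, 49, 47, 48, 47, 49]
272 [61, 97, 138, 154, 157, 155, 155, 157, 165, 114, 38, 2, 23, 30, 32, 29, 28, 22, 31, 55, 56, 32, 6, 9, 15, 13, 14, 18, 15, 15, 11, 12, 11, 5, 2, 11, 45, 51, 47, 46, 47, 47, 47, 47]
274 [94, 46, 117, 157, 161, 162, 162, 159, 159, 157, 77, 20, 55, 82, 67, 38, 33, 85, 73, 39, 171, 137, 42, 0, 12, 16, 13, 14, 13, 13, 17, 15, 9, 6, 4, 0, 54, 55, 48, 47, 47, 47, 47, 47]
```

Both the contact history and the scene pixels suggest the fingers' solid end sits higher than I assumed. The dark finger ends near TCP level, so the tool just passed over the knob with no force. I'll retreat at this height, go about 32 mm lower and push again.

Request:
{"method": "step_arm", "body": {
  "deltas": [
    [[0, 0, 0, 0, -0.025, 0, 0], [0, 0, 0, 0, -0.05, 0, 0], [0, 0, 0, 0, -0.078, 0, 0], [0, 0, 0, 0, -0.078, 0, 0], [0, 0, 0, 0, -0.078, 0.016, 0], [0, 0, 0, 0, -0.078, 0.031, 0], [0, 0, 0, 0, -0.078, 0.031, 0]]
  ]
}}

```text
time: 23.8
ee_pos: [0.4482, -0.1119, 0.1053]
eef_rot: [0.636, 0.772, -0.0, -0.002]
ft_force: [0.4, -0.5, -0.1]
width: 0.0005
grip_force: 0.0
```

Request:
{"method": "step_arm", "body": {
  "deltas": [
    [[0, 0, 0, 0, 0.006, 0, 0], [0, 0, 0, 0, 0.012, 0, 0], [0, 0, 0, 0, 0.018, 0, 0], [0, 0, 0, 0, 0.024, 0, 0], [0, 0, 0, 0, 0.03, 0, 0], [0, 0, 0, 0, 0.034, 0, 0]]
  ]
}}

```text
time: 24.55
ee_pos: [0.4827, -0.1059, 0.1071]
eef_rot: [0.636, 0.772, 0.0, 0.0]
ft_force: [-0.2, 0.1, -0.1]
width: 0.0009
grip_force: 0.0
```

```bash
cat > pr.py <<'E'
from h import *
g=cv2.cvtColor(cams.camera("scene")["img"],cv2.COLOR_RGB2GRAY)[196:256:2,224:268:1]
for j,r_ in enumerate(g):print(196+2*j,''.join('#' if v<45 else '+' if v<75 else '-' if v<95 else '.' for v in r_))
E
python3 pr.py
```

```text
196 #########################################+-.
198 #########################################+-.
200 #####################################+#+#+-.
202 #####################################++##+-.
204 #########################################+-.
206 ###++#################################+#++-.
208 ####+#######################++++++----......
210 ######################+--...................
212 +##++++++++##########+-.....................
214 ++-......-+##########+-.....................
216 --........-+#########++-....................
218 --.........+###########+-...................
220 --.........+###########+-...................
222 ---........-+##########+-...................
224 --..........-+#######++-....................
226 ---...........-++++++-......................
228 ---.............-----.......................
230 ---..............-----......................
232 ---..............-----......................
234 ---...............----......................
236 ---...............----......................
238 ---...............-----.....................
240 ---...............-----.....................
242 ---...............------....................
244 ----...............------...................
246 ----.......------..------...................
248 --------------++---------...................
250 ---------...--------------..................
252 --------......-----------+--................
254 ---------.....---++++--+++++--..............
```

Clear of forces so far, and the finger is right behind the knob. Pushing on.

Request:
{"method": "step_arm", "body": {
  "deltas": [
    [[0, 0, 0, 0, 0.005, 0, 0], [0, 0, 0, 0, 0.01, 0, 0], [0, 0, 0, 0, 0.015, 0, 0], [0, 0, 0, 0, 0.02, 0, 0]]
  ]
}}

```text
time: 25.1
ee_pos: [0.5023, -0.1022, 0.1072]
eef_rot: [0.636, 0.772, -0.0, 0.0]
ft_force: [-1.4, 0.4, 1.0]
width: 0.0006
grip_force: 0.6
```

```bash
python3 pr.py|tail -24
```

```text
208 ######################################+++##+
210 +##########################################+
212 +##########################################+
214 +###+#########################++++++++-----.
216 +#######################++---...............
218 -+###+++++++###########+-...................
220 -.---......-+###########+-..................
222 ............+###########+-..................
224 ............+###########+-..................
226 -...........-+#########++-..................
228 ..............-+######+-....................
230 -...............--++++-.....................
232 -.................--+--.....................
234 -.................-----.....................
236 --................-----.....................
238 -..................----.....................
240 --.................-----....................
242 --.................-----....................
244 --.................-----....................
246 ---................------...................
248 --................-------...................
250 --............------------..................
252 ---............---------++---...............
254 ---------.....--+++++---+++++-..............
```

The knob is now moving with about 1.4 N of push. I'll carry on.

Request:
{"method": "step_arm", "body": {
  "deltas": [
    [[0, 0, 0, 0, 0.006, 0, 0], [0, 0, 0, 0, 0.012, 0, 0], [0, 0, 0, 0, 0.018, 0, 0], [0, 0, 0, 0, 0.024, 0, 0], [0, 0, 0, 0, 0.03, 0, 0], [0, 0, 0, 0, 0.036, 0, 0]]
  ]
}}

```text
time: 25.9
ee_pos: [0.5375, -0.0953, 0.107]
eef_rot: [0.636, 0.772, -0.0, -0.0]
ft_force: [-1.6, -0.0, -0.0]
width: 0.0003
grip_force: 0.4
```

Request:
{"method": "step_arm", "body": {
  "deltas": [
    [[0, 0, 0, 0, 0.003, 0, 0], [0, 0, 0, 0, 0.006, 0, 0]]
  ]
}}

```text
time: 26.15
ee_pos: [0.5432, -0.0941, 0.107]
eef_rot: [0.636, 0.772, -0.0, -0.0]
ft_force: [-0.8, -0.8, 0.0]
width: 0.0006
grip_force: 0.5
```

```bash
python3 pr.py|tail -20
```

```text
216 ..-++#######################################
218 ...++#######################################
220 ...+########################################
222 ...-+#######################################
224 ...-+#######################################
226 ....+###+#+#################################
228 ....-+##+++###########################+++++-
230 ....-+######################+++---.-..-.....
232 .....+####+++#+############+-...............
234 ......----.....-++##########+...............
236 ................-+##########++..............
238 ................-+###########+-.............
240 ................-+###########+-.............
242 .................-+#########+-..............
244 ..................-++#####+--...............
246 ....................-++++-..................
248 .....................-++-...................
250 .....................----...................
252 ...............---....+++-..................
254 ...............-++++-+++++++++..............
```

Request:
{"method": "step_arm", "body": {
  "deltas": [
    [[0, 0, 0, 0, 0.0015, 0, 0], [0, 0, 0, 0, 0.003, 0, 0]]
  ]
}}

```text
time: 26.45
ee_pos: [0.5461, -0.0937, 0.1072]
eef_rot: [0.636, 0.772, -0.0, 0.0]
ft_force: [-1.6, 0.8, 0.3]
width: 0.0005
grip_force: 0.5
```

Request:
{"method": "step_arm", "body": {
  "deltas": [
    [[0, 0, 0, 0, 0.0015, 0, 0], [0, 0, 0, 0, 0.0025, 0, 0]]
  ]
}}

```text
time: 26.7
ee_pos: [0.5487, -0.0932, 0.1071]
eef_rot: [0.636, 0.772, -0.0, 0.0]
ft_force: [-0.3, -1.1, -0.6]
width: 0.0006
grip_force: 0.5
```

Request:
{"method": "step_arm", "body": {
  "deltas": [
    [[0, 0, 0, 0, 0.001, 0, 0], [0, 0, 0, 0, 0.002, 0, 0]]
  ]
}}

```text
time: 26.95
ee_pos: [0.5499, -0.093, 0.107]
eef_rot: [0.636, 0.772, -0.001, -0.001]
ft_force: [-6.2, 0.1, 2.1]
width: 0.0006
grip_force: 3.4
```

Request:
{"method": "step_arm", "body": {
  "deltas": [
    [[0, 0, 0, 0, -0.02, 0, 0], [0, 0, 0, 0, -0.06, 0, 0], [0, 0, 0, 0, -0.1, 0, 0], [0, 0, 0, 0, -0.1, 0, 0], [0, 0, 0, 0, -0.1, -0.05, 0], [0, 0, 0, 0, -0.1, -0.1, 0], [0, 0, 0, 0, -0.1, -0.15, 0], [0, 0, 0, 0, -0.1, -0.15, 0]]
  ]
}}

```text
time: 27.95
ee_pos: [0.4552, -0.1119, 0.2612]
eef_rot: [0.636, 0.772, 0.001, 0.004]
ft_force: [0.2, -0.4, -0.2]
width: 0.0006
grip_force: 0.0
```

```bash
python3 lev.py|head -1; python3 - <<'E'
from h import *
i=cams.camera("scene");s=readout.read_state();print(s["joint_vel"],s["time"])
a=cv2.imread("pics/scene0.png");n=cv2.cvtColor(i["img"],cv2.COLOR_RGB2BGR)
d=(cv2.GaussianBlur(cv2.absdiff(a,n),(5,5),0).max(2)>40).astype(np.uint8)
for k in cv2.findContours(d,0,1)[0]:
    if cv2.contourArea(k)>60:print(cv2.boundingRect(k))
h=cv2.cvtColor(i["img"],cv2.COLOR_RGB2HSV);m=cv2.inRange(h,(10,90,60),(30,255,255));m[:205]=0;m[270:]=0;m[:,:165]=0;m[:,210:]=0
for k in cv2.findContours(m,0,1)[0]:print("tube/collet",cv2.boundingRect(k))
E
```

```text
now ((247.65663146972656, 242.51205444335938), 6.521191596984863) start ((240.5, 219.0), 5.590270042419434)
[-2.36624446e-06  1.40864925e-02  1.62942964e-03  3.53174013e-02
  1.73850798e-03 -4.02283837e-03  1.72849765e-03] 28.05
(241, 236, 15, 16)
(235, 213, 12, 14)
(162, 177, 95, 116)
(0, 164, 220, 59)
(211, 119, 25, 22)
(28, 91, 11, 23)
(277, 43, 16, 24)
(193, 32, 60, 65)
(0, 28, 46, 59)
(190, 20, 46, 10)
tube/collet (175, 249, 18, 21)
tube/collet (175, 218, 4, 8)
```

The knob is at its open end, with the stop felt at 6 N. The tube is standing in the collet and the arm is clear, so I'm handing in.

```bash
python3 -c "
from bench import r
print(r.close_job())"
```

```text
the job is handed in; nothing more can be done
None
```

I handed the job in after about 28 s of robot time: the tube is bottomed in the collet (19 N peak at the wrist) and the lever is over against its open stop, but no verdict came back. The first lever push jammed and read 56 N at the wrist; I can't tell whether that counts against the 40 N limit.

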